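# Roll the pipette canister into its V cradle and push it home to the stop

### The arm

A 7-joint arm with a two-finger parallel gripper is mounted at the origin on the work surface. World frame = base frame: x ahead of the robot, y to its left, z up, the work surface at z = 0. Lengths are in m, angles in rad, forces in N, time in s.
With the tool pointing down it reaches from about 0.425 to 0.875 m from the base axis. Payload 4.7 kg.
Tool frame: the origin (TCP) lies on the centre line of the jaws, within the pads' length; the fingertips stand 25 mm ahead of it and the grasp point (between the pads) lies 6 mm ahead of it; z points along the fingers, y is the line along which they close (so a half turn about z gives the same grasp; the last joint's range is limited). The gripper opens to 85 mm and grips with 20 to 120 N. Pads are 22 mm wide; open, the fingers measure 114 mm over their backs; the gripper's body (76 mm by 85 mm) begins 54 mm behind the grasp point. The pads swing forward as they close: fully open they stand 13 mm farther back than shut.
Start: joints at [1.186, 0.321, -0.07, 1.45, 0.023, 1.371, -0.057], TCP at [0.252, -0.599, 0.256] pointing down, gripper open.
Joint ranges: [-2.86, 2.86], [-0.3, 2.09], [-1.38, 1.24], [0.06, 2.45], [-1.56, 4.7], [0.09, 2.05], [-2.69, 2.69]. Speed limits (rad/s): [2.57, 2.57, 3.14, 3.14, 3.14, 3.14, 3.14].

### API

Orientations are given as a unit quaternion [x, y, z, w].
In Python, from workcell import sense, grab_frame, finish_job, boxes_of gives the robot as it stands. The module is installed in compiled form; this text tells all that it offers.
- The arm moves only by the shell command python3 -m crank 'ROWS' [OPENING]. ROWS is JSON, a list of rows, each an object of numbers: "dx", "dy", "dz": the shift along the tool's x, y, z as a fraction of full scale; "spin": the turn about the tool's z as a fraction of full scale. A call has 1 to 20 rows; each row is the pose to reach, as a shift and turn from the pose commanded when the call began, along the tool's axes at that moment; what a row does not reach only later rows make up. Full scale, the value 1, is 20 cm for a shift and 90 degrees for a turn. A row lasts 1/12 s, in which the tool goes at most 41.7 mm and 7.16 degrees, less where a joint would pass 70% of its speed; a pose out of reach is approached as far as the arm can. A call with a number of a shift or a turn outside -1 to 1 is refused whole. A call with a gripper value outside its range is refused whole. OPENING is the opening, from 0 (shut) to 1 (fully open), set as the call begins (- or left out, the last holds). The fingers move at their own pace and stop on an object; the grip force is fixed at half the most. Time passes only in rows, so rows that repeat a pose let the fingers close. It gives the time, the measured TCP pose, the force, the opening and the grip force at its end, in the units of the state.
- sense(): the state, without advancing time (a new reading comes with each control period).
- grab_frame(name): name is "scene" or "top"; returns a dict with "color" (480x640x3 uint8, red, green, blue), "K" (3x3 intrinsics, pixels), "rvec" (rotation vector, rad) and "tvec" (3), from world to camera coordinates, as OpenCV has them. Camera axes: x right, y down, z forward; pixel columns grow to the right and rows downward; lengths in m; the calibration is good to about 2 mm. A picture is of the moment at which its call begins. There is no depth.
- finish_job(): hands the job in; it is judged then, once.
Trained networks look in a picture, given as the dict that the camera call returned (one of the last four; its "shot" number tells which), for a name from the list of things; names that differ only in an ending like _2 or _b are one class to them, and where a whole thing is asked for, a point or a joint stands for the part that bears it (a point fixed in the world has none). Each returns a list of dicts, best first, with "p" (0 to 1); they miss things now and then, are a little off and sometimes report something else, mostly with a low value. They report only what shows in the picture. A call takes as long as a camera call. They do not tell look-alikes from the thing itself.
- boxes_of(picture, thing): "xy" ([column, row] as shares, 0 to 1, of the picture: columns of its width, rows of its height, amid what is visible of it).
The state is a dict: "time": time; "qpos": joint angles; "qvel": joint speeds; "joint_torque": joint torques, N m; "tool_pos": TCP position; "tool_rot": TCP orientation; "ft_force": force on the tool from outside, world axes, zero at the start; "moment": the same for the moment, N m; "gripper_width": finger opening in m; "grip_force": force on a finger pad.
Only numpy, scipy, OpenCV 4.12 (cv2) and the standard library are available. Lean on these libraries where they do the work, as an engineer would, in place of code of your own. Each camera call takes 0.05 s, during which the arm holds its last target. There are 200 camera calls.

### The job

Roll the steel pipette canister that lies on the bench along by its side, over the ramp and into the V of the sheet-metal cradle; when it lies in the V, push it endwise along the V until its end touches the cradle's stop plate. Push it with the fingers and do not pick it up or tip it up; leave the other things where they stand, and leave the canister at rest in the cradle.

Things in the scene. Friction and masses are not known exactly. Their poses are not given: they have to be found in the camera images.
- canister: closed stainless steel canister, plain cylinder 56 mm in diameter, 180 mm long, 0.38 to 0.6 kg, polished, slippery (friction 0.3 to 0.5), rolls freely. It lies on the bench on the cradle's ramp side, 0.17 to 0.27 m from the V, within 0.12 rad of parallel to it and 28 to 45 mm further from the stop plate than home. Origin at its centre, 28 mm above the bench at the start; x along its axis; y and z turn as it rolls.
- canister_center (a point): the centre of the canister, the same point and axes as its body
- cradle_seat (a point): where the canister's centre lies when it rests in the V with its end against the stop plate: 36.3 mm above the bench, right over the V bottom (4 mm above the bench). The cradle is folded aluminium sheet, fixed to the bench. x along the V, away from the stop plate; y across the V, the way the canister is rolled in; z up. Pushing the canister along the V takes 1.5 to 3.5 N.
- ramp_crest (a point): middle of the crest between ramp and V, axes as cradle_seat, 20 mm before the V bottom, 15.5 mm above the bench. On its -y side the ramp falls straight to bench level over 80 mm; on its +y side the V falls at 30 degrees to the V bottom, then rises at 30 degrees to 23.6 mm above the bench, 54 mm past the crest. Ramp and V reach 80 mm either way along x.
- stop_plate (a point): point on the stop plate's face, on the line of the seated canister's axis, axes as cradle_seat. The plate closes the V's end nearer the robot: 8 mm thick, 62 mm wide, 55 mm high. The canister is pushed against it along -x, by its other end, which at home stands 180 mm from this face and 20 mm beyond the open end of the V.
- reagent_bottle: small amber reagent bottle with a black cap, 48 mm across, 85 mm tall, standing beside the lane, on the robot's side. Origin at the centre of its underside. To be left alone.
- sample_jar: clear jar with a white lid, 54 mm across, 60 mm tall, standing behind the cradle. Origin at the centre of its underside. To be left alone.
- beaker: white ceramic cup, 70 mm across, 80 mm tall, standing on the canister's side of the lane, beyond the canister. Origin at the centre of its underside. To be left alone.
- tube_rack: white test-tube rack with tubes, 64 x 180 x 102 mm, to the far left. Origin at the centre of its underside. To be left alone.
- wash_bottle: white wash bottle with a blue cap, 60 mm across, 150 mm tall, to the left. Origin at the centre of its underside. To be left alone.
- timer: grey bench timer, 60 x 70 x 20 mm, to the right near the robot. Origin at the centre of its underside. To be left alone.
Mind the look-alikes: they are no part of the job. What is shaped like the canister but turquoise is not meant.

How it is judged:
On the way, in this order (a step that is already met when the one before it is completed fails the run):
1. the canister is rolled: it has turned by more than 60 degrees about its axis from the start while still outside the V (angle between canister_center's own z axis and vertical above 1.05 rad and y of canister_center in the frame of cradle_seat below -0.02 m).
2. it lies in the V, not yet at the stop plate (more than 8 mm from it) (y of canister_center in the frame of cradle_seat between -0.006 and 0.006 m and z of canister_center in the frame of cradle_seat between -0.004 and 0.004 m and angle between the x axis of canister_center and the x axis of cradle_seat, either way round below 0.06 rad and x of canister_center in the frame of cradle_seat above 0.008 m), for 0.2 s.
3. it is pushed along the V up to the stop plate (y of canister_center in the frame of cradle_seat between -0.006 and 0.006 m and z of canister_center in the frame of cradle_seat between -0.004 and 0.004 m and angle between the x axis of canister_center and the x axis of cradle_seat, either way round below 0.06 rad and x of canister_center in the frame of cradle_seat below 0.004 m), for 0.2 s.
At the end, for the whole second after the job is handed in: the canister rests in the V (its centre within 6 mm of the seat across the V and 4 mm in height, its axis within 0.06 rad of the V), its end within 4 mm of the stop plate, at rest (slower than 20 mm/s), and every other thing within 25 mm of where it stood (all of step 3 and x of canister_center in the frame of cradle_seat above -0.004 m and linear speed of canister below 0.02 m/s and distance of each of reagent_bottle, sample_jar, beaker, tube_rack, wash_bottle, timer from where it was at the start of the episode below 0.025 m); the robot touches nothing.
It fails at once if the canister is lifted (its centre more than 65 mm above the bench) (height (world z) of canister_center above 0.065 m).
It fails at once if the canister is tipped up (its axis more than 0.35 rad from level) (angle between canister's own x axis and vertical below 1.22 rad or angle between canister's own x axis and vertical above 1.92 rad).
It fails at once if another thing is moved by more than 25 mm or tipped (distance of any of reagent_bottle, sample_jar, beaker, tube_rack, wash_bottle, timer from where it was at the start of the episode above 0.025 m or angle between any of reagent_bottle, sample_jar, beaker, tube_rack, wash_bottle, timer's own z axis and vertical above 0.5 rad).
It also fails if it takes over 58 s, if anything falls off the work surface, if the arm or the gripper's body presses on something with over 40 N, if the wrist force passes 120 N, or if a joint passes its speed limit or range.

## Working session

There is one attempt and no reset: what is moved stays moved. The work goes in short steps, Python scripts to look and compute and a shell command to move; the robot and the scene stay as the last step left them, time stands still between calls to the robot, and variables do not carry over. Pictures are saved under pics/ and viewed, at most 12 in all, crops included, and the job is handed in when it is done.

```bash
mkdir -p pics; cat > h.py <<'E'
import numpy as np, cv2
from workcell import sense, grab_frame, finish_job, boxes_of
def ray(f,uv):
    R=cv2.Rodrigues(np.array(f["rvec"],float))[0]; t=np.array(f["tvec"],float).ravel()
    d=R.T@np.linalg.inv(np.array(f["K"]))@np.array([uv[0],uv[1],1.0]); return -R.T@t,d
def at(f,uv,z):
    c,d=ray(f,uv); return c+d*(z-c[2])/d[2]
def px(f,P):
    return cv2.projectPoints(np.array(P,float).reshape(-1,3),np.array(f["rvec"],float),np.array(f["tvec"],float),np.array(f["K"],float),None)[0].reshape(-1,2)
def save(f,n): cv2.imwrite("pics/"+n+".png",f["color"][:,:,::-1])
E
python3 - <<'E'
from h import *
s=sense(); print(s["tool_pos"],s["tool_rot"],s["time"])
for n in("top","scene"):
    f=grab_frame(n); save(f,n+"0"); c,d=ray(f,(320,240)); print(n,c)
    for o in["canister","reagent_bottle","sample_jar","beaker","stop_plate","timer","wash_bottle"]:
        for b in boxes_of(f,o)[:3]:
            uv=np.array(b["xy"])*[640,480]; print(o,round(b["p"],2),uv.round(),at(f,uv,.03).round(3))
E
```

```text
[ 0.25216565 -0.59856854  0.25523166] [ 9.80181668e-01  1.98098503e-01 -2.47225292e-04 -9.05665903e-04] 0.0
top [ 0.43419535 -0.03264899  1.3648204 ]
canister 0.91 [210. 349.] [0.293 0.228 0.03 ]
canister 0.88 [409. 333.] [ 0.317 -0.249  0.03 ]
canister 0.86 [356. 246.] [ 0.529 -0.129  0.03 ]
reagent_bottle 0.86 [294. 310.] [0.379 0.025 0.03 ]
reagent_bottle 0.37 [358. 242.] [ 0.538 -0.135  0.03 ]
reagent_bottle 0.25 [134. 186.] [0.691 0.408 0.03 ]
beaker 0.9 [461. 266.] [ 0.473 -0.382  0.03 ]
stop_plate 0.81 [280. 259.] [0.502 0.057 0.03 ]
timer 0.78 [512. 286.] [ 0.423 -0.503  0.03 ]
wash_bottle 0.94 [107. 277.] [0.47  0.474 0.03 ]
scene [1.42572805 0.12191479 1.51793068]
canister 0.98 [212. 275.] [ 0.723 -0.263  0.03 ]
canister 0.93 [270. 229.] [ 0.546 -0.136  0.03 ]
canister 0.73 [249. 163.] [ 0.318 -0.252  0.03 ]
reagent_bottle 0.84 [331. 193.] [0.386 0.018 0.03 ]
sample_jar 0.74 [397. 230.] [0.48 0.23 0.03]
sample_jar 0.71 [201. 192.] [ 0.454 -0.371  0.03 ]
beaker 0.86 [202. 193.] [ 0.458 -0.364  0.03 ]
beaker 0.32 [475. 236.] [0.458 0.457 0.03 ]
stop_plate 0.88 [342. 231.] [0.513 0.072 0.03 ]
timer 0.76 [158. 182.] [ 0.443 -0.509  0.03 ]
wash_bottle 0.75 [478. 236.] [0.459 0.464 0.03 ]
```

View pics/top0.png

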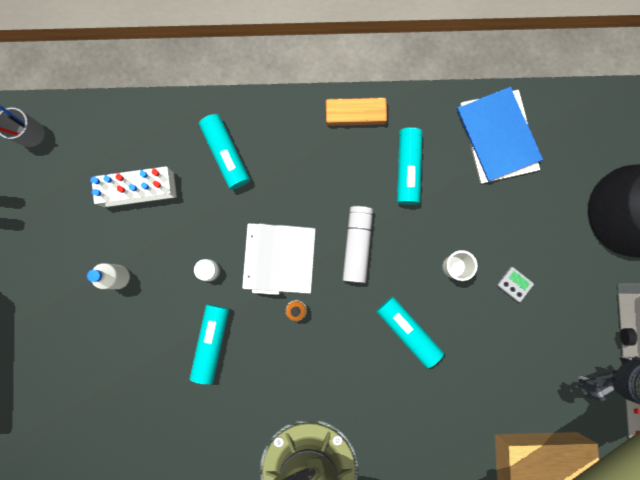

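View pics/scene0.png

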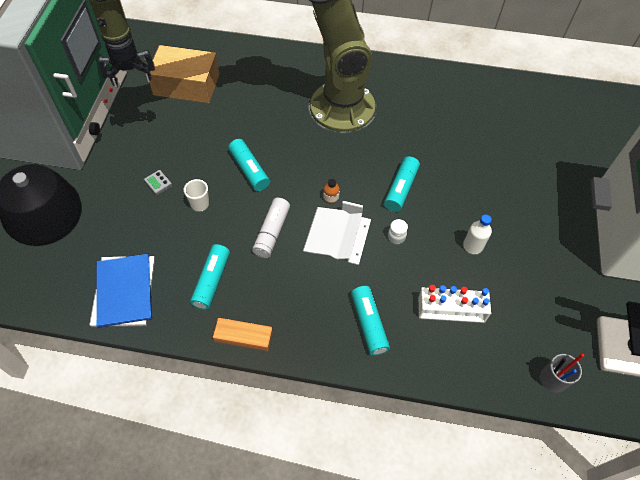

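The top view shows the grey canister from (360,207) to (355,283), the cradle spanning (245–315, 223–293) with its V on the left side and the stop plate at (266,291), and the reagent bottle at (296,311). I'll zoom in for edges.

```bash
python3 - <<'E'
import cv2
a=cv2.imread("pics/top0.png")[195:325,230:390]; cv2.imwrite("pics/c1.png",cv2.resize(a,None,fx=4.6,fy=4.6,interpolation=cv2.INTER_CUBIC))
a=cv2.imread("pics/scene0.png")[180:280,240:400]; cv2.imwrite("pics/c2.png",cv2.resize(a,None,fx=5,fy=5,interpolation=cv2.INTER_CUBIC))
E
```

```text
(no output)
```

View pics/c1.png

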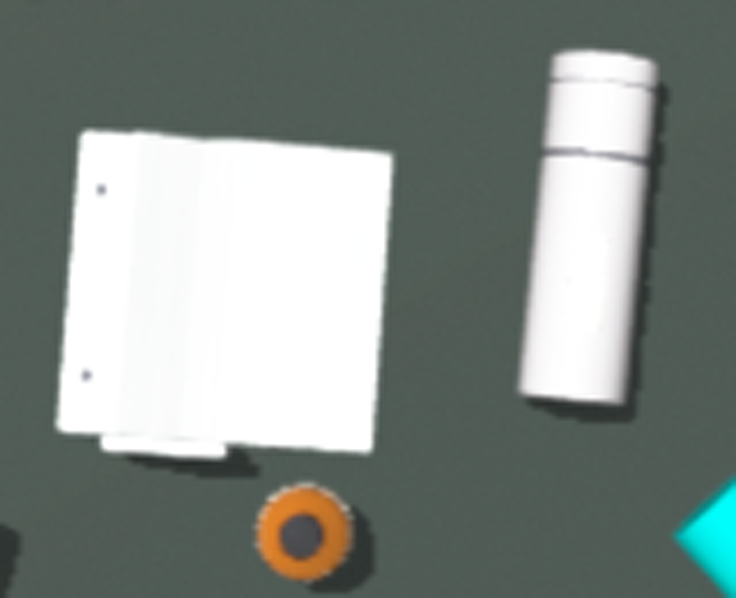

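View pics/c2.png

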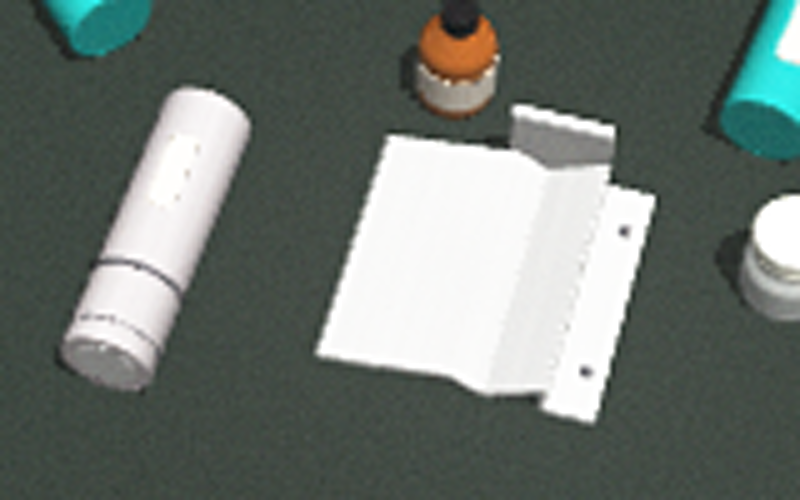

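The crops show the ramp foot edge (c1: (393,153)–(372,453)), the plate top (100–228, ~445) and the canister's corners. Next I'll fit poses from both views.

```bash
cat > fit.py <<'E'
from h import *
from scipy.optimize import least_squares as LS
f={n:grab_frame(n) for n in("top","scene")}
def P1(u,v): return np.array([230+u/4.6-.4,195+v/4.6-.4])
def P2(u,v): return np.array([240+u/5-.4,180+v/5-.4])
# cradle frame points (seat xy, z abs world)
M=[("top",P1(393,153),(.07,-.1,0)),("top",P1(372,453),(-.09,-.1,0)),
   ("scene",P2(387,136),(-.09,-.1,0)),("scene",P2(317,355),(.07,-.1,0)),
   ("scene",P2(489,393),(.07,0,.004)),
   ("scene",P2(613,127),(-.09,.031,.055)),("scene",P2(513,105),(-.098,-.031,.055)),("top",P1(226,457),(-.098,-.031,.055)),("top",P1(101,449),(-.098,.031,.055))]
def W(p,q):
    c,s=np.cos(p[2]),np.sin(p[2]); return [p[0]+c*q[0]-s*q[1],p[1]+s*q[0]+c*q[1],q[2]]
r=lambda p:np.concatenate([px(f[n],W(p,q))[0]-uv for n,uv,q in M])
s=LS(r,[.55,.06,0],loss="soft_l1"); cr=s.x; print("cradle seat",cr.round(4)); print(r(cr).reshape(-1,2).round(1))
# canister via silhouette corners: extreme projections of end discs
def hull(p,n):
    a=np.linspace(0,6.283,60); out=[]
    for e in(-.09,.09):
        out+= [W(p,(e,.028*np.cos(t),.028+.028*np.sin(t))) for t in a]
    return px(f[n],out)
# polygon edges as segmentation masks: grow brightness
import sys
def mask(n,box):
    x0,y0,x1,y1=box; im=f[n]["color"].astype(int); m=np.zeros((480,640),bool)
    m[y0:y1,x0:x1]=(im.min(2)>125)[y0:y1,x0:x1]; return m
ms={"top":mask("top",(335,198,382,292)),"scene":mask("scene",(248,193,293,262))}
def cost(p):
    e=[]
    for n,m in ms.items():
        ys,xs=np.nonzero(m); c=cv2.minAreaRect(np.c_[xs,ys].astype(np.float32)); h=cv2.minAreaRect(hull(p,n).astype(np.float32))
        hh=cv2.convexHull(hull(p,n).astype(np.float32)); mm=cv2.moments(hh); M2=cv2.moments(m.astype(np.uint8),True)
        g=lambda q:np.array([q["m10"]/q["m00"],q["m01"]/q["m00"],20*.5*np.arctan2(2*q["mu11"],q["mu20"]-q["mu02"])%(20*np.pi)])
        e.append(g(mm)-g(M2))
    return np.concatenate(e)
s=LS(cost,[.54,-.13,0]); ca=s.x; print("canister",ca.round(4),cost(ca).round(2))
d=ca-cr; c,s_=np.cos(cr[2]),np.sin(cr[2]); print("canister in cradle frame",c*d[0]+s_*d[1],-s_*d[0]+c*d[1],d[2])
b=[(o,at(f["top"],np.array(boxes_of(f["top"],o)[0]["xy"])*[640,480],z).round(3)) for o,z in(("reagent_bottle",.06),("beaker",.04))]; print(b)
E
python3 fit.py
```

```text
cradle seat [ 0.52    0.0779 -0.1035]
[[-0.7  0.1]
 [-1.1 -0.7]
 [ 1.6 -0.5]
 [ 0.8 -0.6]
 [-0.5 -0.4]
 [-0.4  1.5]
 [-0.1 -1.2]
 [ 0.9 -0.1]
 [ 1.9 -0.4]]
canister [ 0.5336 -0.1331  0.0155] [ 0.48  0.19 -3.06 -0.1   1.72 -3.52]
canister in cradle frame 0.03534470228571101 -0.20840632186797595 0.1190446020666264
[('reagent_bottle', array([0.379, 0.028, 0.06 ])), ('beaker', array([ 0.472, -0.382,  0.04 ]))]
```

```bash
sed -i 's/s=LS(cost,\[.54,-.13,0\])/s=LS(cost,[.54,-.13,-.12],diff_step=.01)/' fit.py; python3 fit.py | grep -A9 can; python3 - <<'E'
from h import *
from scipy.spatial.transform import Rotation as R
s=sense(); print(s["time"],s["gripper_width"],R.from_quat(s["tool_rot"]).as_matrix().round(3))
E
```

```text
canister [ 0.532  -0.1324 -0.1367] [0.26 0.85 0.01 0.09 1.26 0.02]
canister in cradle frame 0.033698092873494734 -0.20785866130087682 -0.03320639830110289
[('reagent_bottle', array([0.381, 0.027, 0.06 ])), ('beaker', array([ 0.476, -0.38 ,  0.04 ]))]
1.2 0.0852768538786944 [[ 0.922  0.388  0.   ]
 [ 0.388 -0.922 -0.   ]
 [-0.     0.    -1.   ]]
```

```bash
python3 -m crank '[{"dx":1,"dy":-0.63},{"dx":1,"dy":-0.63},{"dx":1,"dy":-0.63},{"dx":1,"dy":-0.63},{"dx":1,"dy":-0.63},{"dx":1,"dy":-0.63}]' 1 && python3 -m crank '[{"dx":1,"dy":-0.63,"spin":-0.681},{"dx":1,"dy":-0.63,"spin":-0.681},{"dx":1,"dy":-0.63,"spin":-0.681},{"dx":1,"dy":-0.63,"spin":-0.681},{"dx":1,"dy":-0.63,"spin":-0.681},{"dx":1,"dy":-0.63,"spin":-0.681},{"dx":1,"dy":-0.63,"spin":-0.681},{"dx":1,"dy":-0.63,"spin":-0.681},{"dx":1,"dy":-0.63,"spin":-0.681},{"dx":1,"dy":-0.63,"spin":-0.681},{"dx":1,"dy":-0.63,"spin":-0.681}]' 1
cat > st.py <<'E'
from h import *
from scipy.spatial.transform import Rotation as R
cr=(.520,.0779,-.1035)
s=sense(); m=R.from_quat(s["tool_rot"]).as_matrix(); p=s["tool_pos"]; c,t=np.cos(cr[2]),np.sin(cr[2]); d=p[:2]-cr[:2]
print("t",round(s["time"],2),"cradle-frame tcp",(c*d[0]+t*d[1]).round(4),(-t*d[0]+c*d[1]).round(4),p[2].round(4),"tool y az",np.arctan2(m[1,1],m[0,1]).round(4),"F",np.round(s["ft_force"],1),"w",round(s["gripper_width"],3))
E
python3 st.py
```

```text
t 1.2 cradle-frame tcp -0.1963 -0.701 0.2564 tool y az -1.172 F [-0.3  0.3  0.7] w 0.085invalid input
```

```bash
python3 -m crank '[{"dx":1.0,"dy":-0.63,"dz":0.0,"spin":0.0},{"dx":1.0,"dy":-0.63,"dz":0.0,"spin":0.0},{"dx":1.0,"dy":-0.63,"dz":0.0,"spin":0.0},{"dx":1.0,"dy":-0.63,"dz":0.0,"spin":0.0},{"dx":1.0,"dy":-0.63,"dz":0.0,"spin":0.0},{"dx":1.0,"dy":-0.63,"dz":0.0,"spin":0.0}]' 1.0; python3 st.py
```

```text
time: 1.7
tool_pos: [0.3906, -0.401, 0.2567]
tool_rot: [0.98, 0.2, 0.001, -0.0]
ft_force: [0.1, 0.5, 0.2]
gripper_width: 0.0853
grip_force: 0.0
t 1.7 cradle-frame tcp -0.0792 -0.4897 0.2567 tool y az -1.1677 F [0.1 0.5 0.2] w 0.085
```

All keys are required. Next comes the second half with the turn.

```bash
python3 -m crank '[{"dx":1,"dy":-0.63,"dz":0,"spin":-0.681},{"dx":1,"dy":-0.63,"dz":0,"spin":-0.681},{"dx":1,"dy":-0.63,"dz":0,"spin":-0.681},{"dx":1,"dy":-0.63,"dz":0,"spin":-0.681},{"dx":1,"dy":-0.63,"dz":0,"spin":-0.681},{"dx":1,"dy":-0.63,"dz":0,"spin":-0.681},{"dx":1,"dy":-0.63,"dz":0,"spin":-0.681},{"dx":1,"dy":-0.63,"dz":0,"spin":-0.681},{"dx":1,"dy":-0.63,"dz":0,"spin":-0.681},{"dx":1,"dy":-0.63,"dz":0,"spin":-0.681},{"dx":1,"dy":-0.63,"dz":0,"spin":-0.681}]' 1; python3 st.py
```

```text
time: 2.62
tool_pos: [0.5231, -0.2115, 0.2564]
tool_rot: [0.743, 0.669, -0.0, 0.0]
ft_force: [-0.4, -0.2, -0.2]
gripper_width: 0.0856
grip_force: 0.0
t 2.62 cradle-frame tcp 0.033 -0.2876 0.2564 tool y az -0.1046 F [-0.4 -0.2 -0.2] w 0.086
```

```bash
python3 -m crank '[{"dx":0,"dy":0,"dz":0.2,"spin":0},{"dx":0,"dy":0,"dz":0.4,"spin":0},{"dx":0,"dy":0,"dz":0.6,"spin":0},{"dx":0,"dy":0,"dz":0.8,"spin":0},{"dx":0,"dy":0,"dz":0.95,"spin":0},{"dx":0,"dy":0,"dz":1,"spin":0},{"dx":0,"dy":0,"dz":1,"spin":0}]' 1; python3 -m crank '[{"dx":0,"dy":0,"dz":0.05,"spin":0},{"dx":0,"dy":0,"dz":0.1,"spin":0},{"dx":0,"dy":0,"dz":0.1,"spin":0}]' 1; python3 st.py; python3 - <<'E'
from h import *
f=grab_frame("scene"); a=f["color"][170:290,180:340,::-1]; cv2.imwrite("pics/d1.png",cv2.resize(a,None,fx=5,fy=5,interpolation=cv2.INTER_CUBIC))
E
```

```text
time: 3.2
tool_pos: [0.521, -0.2109, 0.0536]
tool_rot: [0.743, 0.669, -0.001, -0.003]
ft_force: [0.0, -0.0, 0.5]
gripper_width: 0.0855
grip_force: 0.0
time: 3.45
tool_pos: [0.5232, -0.2117, 0.0361]
tool_rot: [0.743, 0.67, -0.0, 0.0]
ft_force: [-0.9, -0.6, 0.0]
gripper_width: 0.0854
grip_force: 0.0
t 3.45 cradle-frame tcp 0.0331 -0.2877 0.0361 tool y az -0.1028 F [-0.9 -0.6  0. ] w 0.085
```

View pics/d1.png

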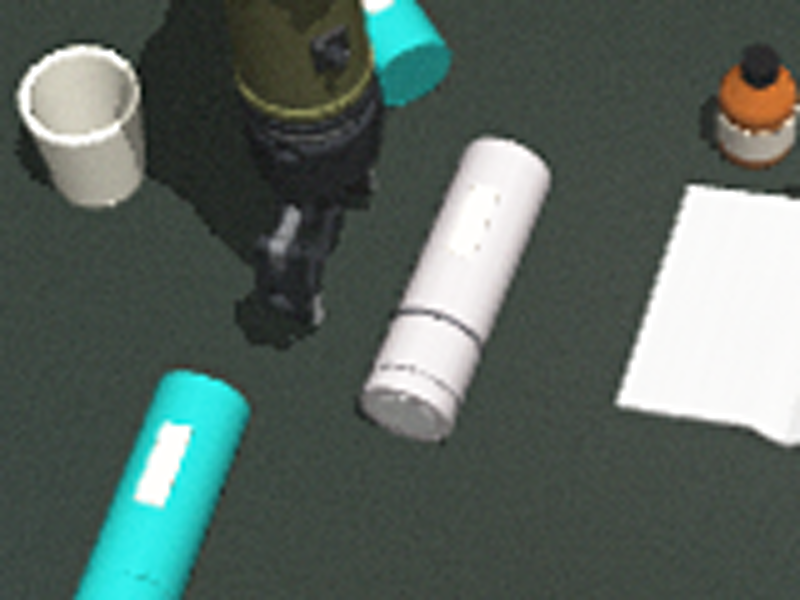

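The gripper stands beside the canister with clearance to the beaker. Now I push slowly.

```bash
python3 -m crank '[{"dx":0.05,"dy":0,"dz":0,"spin":0},{"dx":0.1,"dy":0,"dz":0,"spin":0},{"dx":0.12,"dy":0,"dz":0,"spin":0},{"dx":0.135,"dy":0,"dz":0,"spin":0},{"dx":0.15,"dy":0,"dz":0,"spin":0},{"dx":0.165,"dy":0,"dz":0,"spin":0},{"dx":0.18,"dy":0,"dz":0,"spin":0},{"dx":0.195,"dy":0,"dz":0,"spin":0},{"dx":0.21,"dy":0,"dz":0,"spin":0},{"dx":0.225,"dy":0,"dz":0,"spin":0},{"dx":0.24,"dy":0,"dz":0,"spin":0},{"dx":0.255,"dy":0,"dz":0,"spin":0},{"dx":0.27,"dy":0,"dz":0,"spin":0},{"dx":0.285,"dy":0,"dz":0,"spin":0},{"dx":0.3,"dy":0,"dz":0,"spin":0},{"dx":0.315,"dy":0,"dz":0,"spin":0},{"dx":0.33,"dy":0,"dz":0,"spin":0},{"dx":0.345,"dy":0,"dz":0,"spin":0},{"dx":0.36,"dy":0,"dz":0,"spin":0},{"dx":0.37,"dy":0,"dz":0,"spin":0}]' 1; python3 st.py
cat > can.py <<'E'
import io,contextlib
with contextlib.redirect_stdout(io.StringIO()):
    src=open("fit.py").read()
from h import *
from scipy.optimize import least_squares as LS
cr=np.array([.520,.0779,-.1035])
def W(p,q):
    c,s=np.cos(p[2]),np.sin(p[2]); return [p[0]+c*q[0]-s*q[1],p[1]+s*q[0]+c*q[1],q[2]]
E
python3 - <<'E'
from h import *
f=grab_frame("scene"); a=f["color"][170:290,210:370,::-1]; cv2.imwrite("pics/d2.png",cv2.resize(a,None,fx=5,fy=5,interpolation=cv2.INTER_CUBIC))
E
rm can.py
```

```text
time: 5.17
tool_pos: [0.5307, -0.1373, 0.0363]
tool_rot: [0.742, 0.67, 0.0, -0.0]
ft_force: [0.1, -0.2, -0.1]
gripper_width: 0.0853
grip_force: 0.0
t 5.17 cradle-frame tcp 0.0329 -0.2129 0.0363 tool y az -0.1018 F [ 0.1 -0.2 -0.1] w 0.085
```

View pics/d2.png

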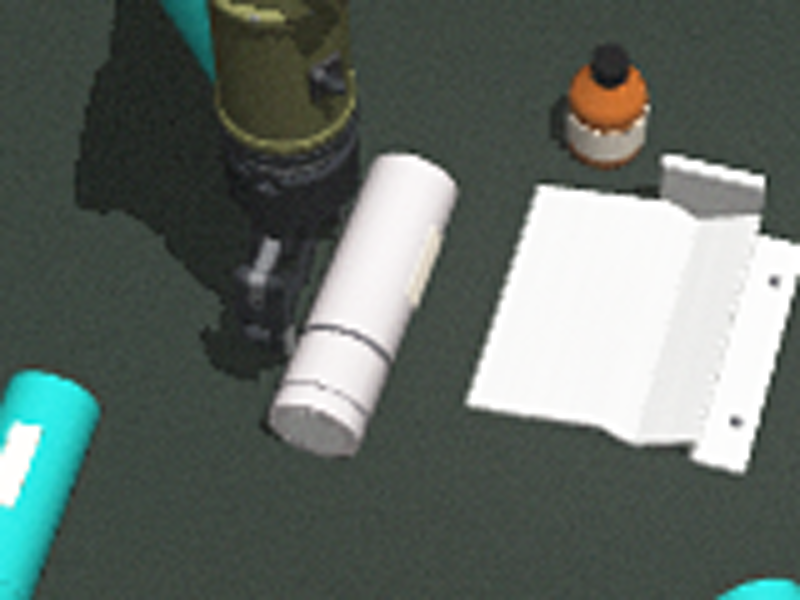

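It rolls: the label has turned away to the right side, and the fingers sit behind the middle of the canister. I'll continue to the ramp foot.

```bash
python3 -m crank '[{"dx":0.015,"dy":0,"dz":0,"spin":0},{"dx":0.03,"dy":0,"dz":0,"spin":0},{"dx":0.045,"dy":0,"dz":0,"spin":0},{"dx":0.06,"dy":0,"dz":0,"spin":0},{"dx":0.075,"dy":0,"dz":0,"spin":0},{"dx":0.09,"dy":0,"dz":0,"spin":0},{"dx":0.105,"dy":0,"dz":0,"spin":0},{"dx":0.12,"dy":0,"dz":0,"spin":0},{"dx":0.135,"dy":0,"dz":0,"spin":0},{"dx":0.15,"dy":0,"dz":0,"spin":0},{"dx":0.165,"dy":0,"dz":0,"spin":0},{"dx":0.18,"dy":0,"dz":0,"spin":0},{"dx":0.195,"dy":0,"dz":0,"spin":0},{"dx":0.21,"dy":0,"dz":0,"spin":0},{"dx":0.225,"dy":0,"dz":0,"spin":0},{"dx":0.24,"dy":0,"dz":0,"spin":0},{"dx":0.255,"dy":0,"dz":0,"spin":0},{"dx":0.27,"dy":0,"dz":0,"spin":0},{"dx":0.285,"dy":0,"dz":0,"spin":0},{"dx":0.3,"dy":0,"dz":0,"spin":0}]' 1; python3 st.py
python3 - <<'E'
from h import *
f=grab_frame("top"); a=f["color"][195:325,230:390,::-1]; cv2.imwrite("pics/d3.png",cv2.resize(a,None,fx=4.6,fy=4.6,interpolation=cv2.INTER_CUBIC))
E
```

```text
time: 6.88
tool_pos: [0.5368, -0.0779, 0.0363]
tool_rot: [0.742, 0.67, -0.0, 0.0]
ft_force: [-0.8, -0.0, -0.1]
gripper_width: 0.0855
grip_force: 0.1
t 6.88 cradle-frame tcp 0.0328 -0.1532 0.0363 tool y az -0.1022 F [-0.8 -0.  -0.1] w 0.085
```

View pics/d3.png

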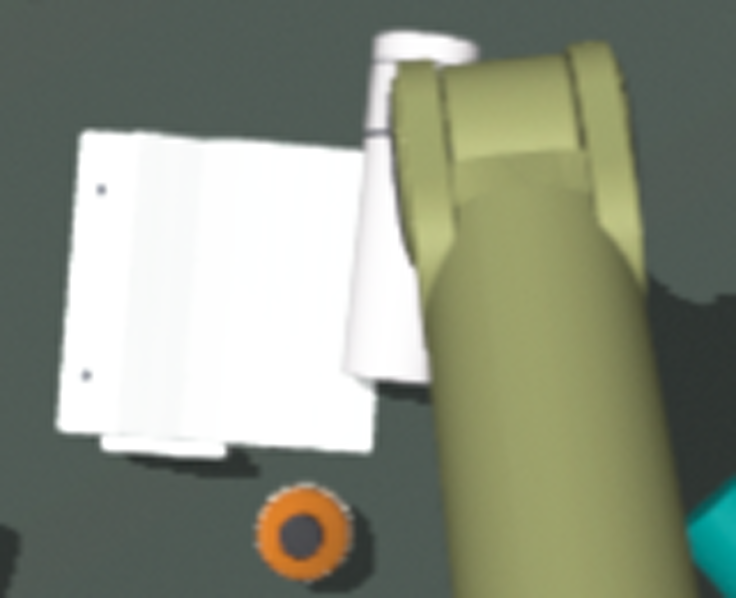

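The canister is at the ramp foot, near parallel, having drifted about 9 mm along x. Next I push it up the ramp, raising the fingers.

```bash
python3 -m crank '[{"dx":0.015,"dy":0.01,"dz":0,"spin":0},{"dx":0.03,"dy":0.02,"dz":0,"spin":0},{"dx":0.045,"dy":0.03,"dz":0,"spin":0},{"dx":0.06,"dy":0.04,"dz":0,"spin":0},{"dx":0.075,"dy":0.05,"dz":-0.005,"spin":0},{"dx":0.09,"dy":0.05,"dz":-0.01,"spin":0},{"dx":0.105,"dy":0.05,"dz":-0.015,"spin":0},{"dx":0.12,"dy":0.05,"dz":-0.02,"spin":0},{"dx":0.135,"dy":0.05,"dz":-0.025,"spin":0},{"dx":0.15,"dy":0.05,"dz":-0.03,"spin":0},{"dx":0.165,"dy":0.05,"dz":-0.035,"spin":0},{"dx":0.18,"dy":0.05,"dz":-0.04,"spin":0},{"dx":0.195,"dy":0.05,"dz":-0.045,"spin":0},{"dx":0.21,"dy":0.05,"dz":-0.05,"spin":0},{"dx":0.225,"dy":0.05,"dz":-0.05,"spin":0},{"dx":0.24,"dy":0.05,"dz":-0.05,"spin":0},{"dx":0.25,"dy":0.05,"dz":-0.05,"spin":0}]' 1; python3 st.py
python3 - <<'E'
from h import *
f=grab_frame("scene"); a=f["color"][170:290,230:390,::-1]; cv2.imwrite("pics/d4.png",cv2.resize(a,None,fx=5,fy=5,interpolation=cv2.INTER_CUBIC))
E
```

```text
time: 8.35
tool_pos: [0.5524, -0.045, 0.0516]
tool_rot: [0.744, 0.668, -0.008, 0.008]
ft_force: [-15.1, -31.6, 39.0]
gripper_width: 0.0852
grip_force: 23.1
t 8.35 cradle-frame tcp 0.0449 -0.1189 0.0516 tool y az -0.1085 F [-15.1 -31.6  39. ] w 0.085
```

View pics/d4.png

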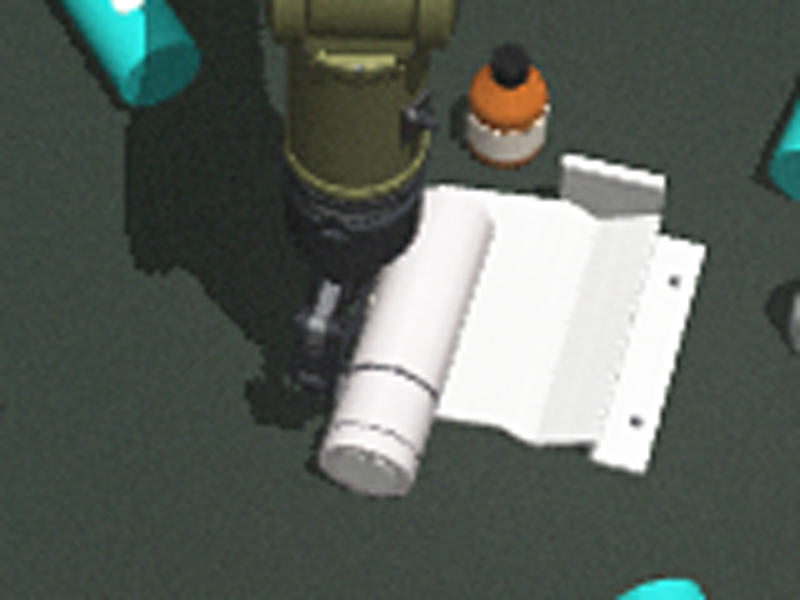

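The fingers pressed on the canister's back above its axis, because open fingertips reach only about 12 mm past the TCP. It now sits at the ramp foot, jammed under the tips at (370,370). I'll back off, lower them and push at axis height.

```bash
python3 -m crank '[{"dx":-0.1,"dy":0,"dz":0,"spin":0},{"dx":-0.2,"dy":0,"dz":0,"spin":0},{"dx":-0.2,"dy":0,"dz":0.04,"spin":0},{"dx":-0.2,"dy":0,"dz":0.08,"spin":0},{"dx":-0.2,"dy":0,"dz":0.08,"spin":0},{"dx":-0.2,"dy":0,"dz":0.08,"spin":0}]' 1; python3 st.py
python3 - <<'E'
from h import *
f=grab_frame("scene"); a=f["color"][170:290,230:390,::-1]; cv2.imwrite("pics/d5.png",cv2.resize(a,None,fx=5,fy=5,interpolation=cv2.INTER_CUBIC))
E
```

```text
time: 8.9
tool_pos: [0.5471, -0.0674, 0.0294]
tool_rot: [0.742, 0.671, -0.0, -0.001]
ft_force: [-0.3, -0.1, -0.6]
gripper_width: 0.0853
grip_force: 0.3
t 8.9 cradle-frame tcp 0.042 -0.1417 0.0294 tool y az -0.1006 F [-0.3 -0.1 -0.6] w 0.085
```

View pics/d5.png

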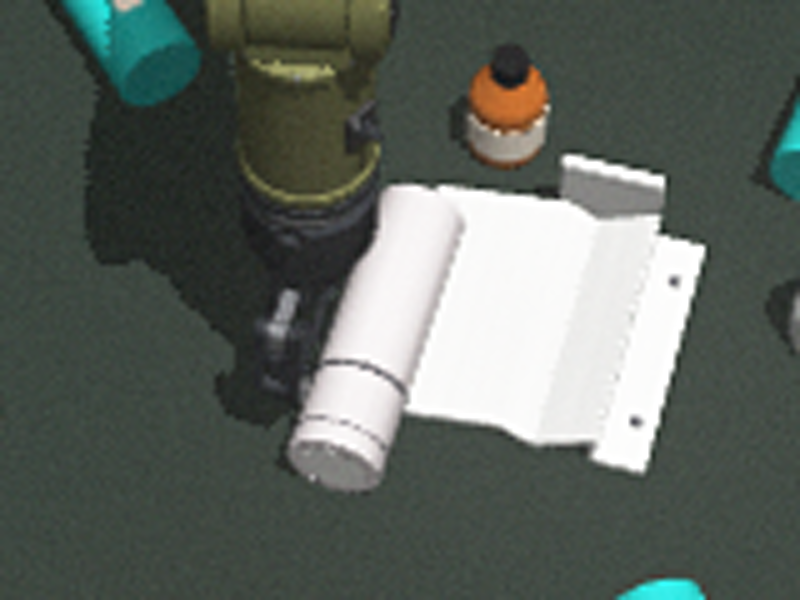

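Free again, with the fingers low and right behind the canister at the ramp foot. Pushing up the ramp, lower this time.

```bash
python3 -m crank '[{"dx":0.02,"dy":0,"dz":0,"spin":0},{"dx":0.04,"dy":0,"dz":0,"spin":0},{"dx":0.06,"dy":0,"dz":0,"spin":0},{"dx":0.08,"dy":0,"dz":0,"spin":0},{"dx":0.1,"dy":0,"dz":0,"spin":0},{"dx":0.12,"dy":0,"dz":-0.004,"spin":0},{"dx":0.14,"dy":0,"dz":-0.008,"spin":0},{"dx":0.16,"dy":0,"dz":-0.012,"spin":0},{"dx":0.175,"dy":0,"dz":-0.015,"spin":0},{"dx":0.19,"dy":0,"dz":-0.018,"spin":0},{"dx":0.2,"dy":0,"dz":-0.02,"spin":0}]' 1; python3 st.py
```

```text
time: 9.87
tool_pos: [0.5525, -0.0301, 0.0351]
tool_rot: [0.742, 0.67, -0.0, 0.001]
ft_force: [-0.9, -3.7, 3.2]
gripper_width: 0.0853
grip_force: 2.7
t 9.87 cradle-frame tcp 0.0435 -0.1041 0.0351 tool y az -0.102 F [-0.9 -3.7  3.2] w 0.085
```

```bash
python3 -m crank '[{"dx":0.015,"dy":0,"dz":-0.003,"spin":0},{"dx":0.03,"dy":0,"dz":-0.006,"spin":0},{"dx":0.045,"dy":0,"dz":-0.009,"spin":0},{"dx":0.06,"dy":0,"dz":-0.012,"spin":0},{"dx":0.075,"dy":0,"dz":-0.015,"spin":0},{"dx":0.09,"dy":0,"dz":-0.018,"spin":0},{"dx":0.105,"dy":0,"dz":-0.021,"spin":0},{"dx":0.12,"dy":0,"dz":-0.024,"spin":0}]' 1; python3 st.py; python3 - <<'E'
from h import *
f=grab_frame("scene"); save(f,"e1")
print([(round(b["p"],2),(np.array(b["xy"])*[640,480]).round(1),at(f,np.array(b["xy"])*[640,480],.045).round(3)) for b in boxes_of(f,"canister")[:4]])
E
```

```text
time: 10.53
tool_pos: [0.5546, -0.0065, 0.0396]
tool_rot: [0.742, 0.67, -0.001, 0.001]
ft_force: [-0.6, -5.4, 4.2]
gripper_width: 0.0853
grip_force: 2.8
t 10.53 cradle-frame tcp 0.0431 -0.0804 0.0396 tool y az -0.1023 F [-0.6 -5.4  4.2] w 0.085
[(0.95, array([249.1, 163.6]), array([ 0.332, -0.247,  0.045])), (0.75, array([324.5, 242.2]), array([0.568, 0.029, 0.045])), (0.62, array([209.9, 277.4]), array([ 0.737, -0.264,  0.045])), (0.61, array([403.3, 184.3]), array([0.323, 0.232, 0.045]))]
```

```bash
python3 -m crank '[{"dx":0.012,"dy":0,"dz":-0.003,"spin":0},{"dx":0.024,"dy":0,"dz":-0.006,"spin":0},{"dx":0.036,"dy":0,"dz":-0.009,"spin":0},{"dx":0.048,"dy":0,"dz":-0.012,"spin":0},{"dx":0.06,"dy":0,"dz":-0.015,"spin":0},{"dx":0.072,"dy":0,"dz":-0.018,"spin":0},{"dx":0.084,"dy":0,"dz":-0.021,"spin":0},{"dx":0.096,"dy":0,"dz":-0.024,"spin":0},{"dx":0.108,"dy":0,"dz":-0.024,"spin":0},{"dx":0.12,"dy":0,"dz":-0.024,"spin":0},{"dx":0.13,"dy":0,"dz":-0.024,"spin":0},{"dx":0.14,"dy":0,"dz":-0.024,"spin":0}]' 1; python3 st.py; python3 - <<'E'
from h import *
f=grab_frame("scene"); save(f,"e2")
print([(round(b["p"],2),(np.array(b["xy"])*[640,480]).round(1),at(f,np.array(b["xy"])*[640,480],.045).round(3)) for b in boxes_of(f,"canister")[:4]])
E
```

```text
time: 11.63
tool_pos: [0.557, 0.0234, 0.0437]
tool_rot: [0.742, 0.67, 0.0, -0.0]
ft_force: [-0.1, -0.6, 0.2]
gripper_width: 0.0855
grip_force: 0.0
t 11.63 cradle-frame tcp 0.0424 -0.0504 0.0437 tool y az -0.1014 F [-0.1 -0.6  0.2] w 0.085
[(0.98, array([338.7, 245. ]), array([0.57 , 0.071, 0.045])), (0.76, array([204.5, 277.1]), array([ 0.739, -0.279,  0.045])), (0.76, array([370.3, 317.7]), array([0.776, 0.187, 0.045])), (0.72, array([248.9, 165. ]), array([ 0.338, -0.246,  0.045]))]
```

It has dropped into the V (canister at y' ≈ -2 mm, x' ≈ 50 mm). I'll withdraw, rise, and go round above to its free end with the fingers shut.

```bash
python3 -m crank '[{"dx":-0.1,"dy":0,"dz":0,"spin":0},{"dx":-0.2,"dy":0,"dz":0,"spin":0},{"dx":-0.2,"dy":0,"dz":-0.15,"spin":0},{"dx":-0.2,"dy":0,"dz":-0.3,"spin":0},{"dx":-0.2,"dy":0,"dz":-0.45,"spin":0},{"dx":-0.1,"dy":0.15,"dz":-0.45,"spin":0},{"dx":0,"dy":0.3,"dz":-0.45,"spin":0},{"dx":0.1,"dy":0.45,"dz":-0.45,"spin":0},{"dx":0.2,"dy":0.6,"dz":-0.45,"spin":0},{"dx":0.25,"dy":0.71,"dz":-0.45,"spin":0},{"dx":0.25,"dy":0.71,"dz":-0.45,"spin":0},{"dx":0.25,"dy":0.71,"dz":-0.45,"spin":0}]' 1; python3 -m crank '[{"dx":0,"dy":0,"dz":0.1,"spin":0},{"dx":0,"dy":0,"dz":0.2,"spin":0},{"dx":0,"dy":0,"dz":0.3,"spin":0},{"dx":0,"dy":0,"dz":0.35,"spin":0},{"dx":0,"dy":0,"dz":0.39,"spin":0},{"dx":0,"dy":0,"dz":0.41,"spin":0},{"dx":0,"dy":0,"dz":0.41,"spin":0},{"dx":0,"dy":0,"dz":0.41,"spin":0}]' 0 ; python3 st.py; python3 - <<'E'
from h import *
f=grab_frame("scene"); a=f["color"][180:300,250:410,::-1]; cv2.imwrite("pics/e3.png",cv2.resize(a,None,fx=5,fy=5,interpolation=cv2.INTER_CUBIC))
print([(round(b["p"],2),(np.array(b["xy"])*[640,480]).round(1),at(f,np.array(b["xy"])*[640,480],.045).round(3)) for b in boxes_of(f,"canister")[:4]])
E
```

```text
time: 12.73
tool_pos: [0.7036, 0.0585, 0.1328]
tool_rot: [0.742, 0.67, -0.0, -0.001]
ft_force: [-0.2, 0.7, 0.3]
gripper_width: 0.0855
grip_force: 0.0
time: 13.4
tool_pos: [0.704, 0.0575, 0.0529]
tool_rot: [0.742, 0.67, 0.0, 0.0]
ft_force: [0.8, 0.8, 0.3]
gripper_width: -0.0003
grip_force: 0.0
t 13.4 cradle-frame tcp 0.1851 -0.0013 0.0529 tool y az -0.1024 F [0.8 0.8 0.3] w -0.0
[(0.81, array([370.3, 319.5]), array([0.781, 0.188, 0.045])), (0.73, array([209., 278.]), array([ 0.74 , -0.266,  0.045])), (0.58, array([404.7, 185.7]), array([0.328, 0.236, 0.045])), (0.46, array([344.5, 245.2]), array([0.568, 0.087, 0.045]))]
```

View pics/e3.png

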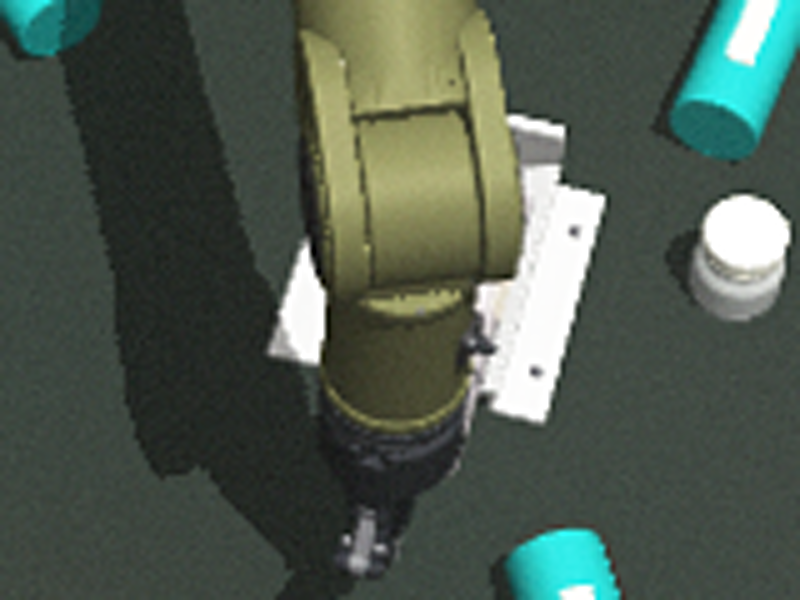

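The shut fingers stand past the canister's free end, in line with the V. I'll push endwise, slowly.

```bash
python3 -m crank '[{"dx":0,"dy":-0.04,"dz":0,"spin":0},{"dx":0,"dy":-0.08,"dz":0,"spin":0},{"dx":0,"dy":-0.1,"dz":0,"spin":0},{"dx":0,"dy":-0.12,"dz":0,"spin":0},{"dx":0,"dy":-0.14,"dz":0,"spin":0},{"dx":0,"dy":-0.16,"dz":0,"spin":0},{"dx":0,"dy":-0.18,"dz":0,"spin":0},{"dx":0,"dy":-0.2,"dz":0,"spin":0},{"dx":0,"dy":-0.22,"dz":0,"spin":0},{"dx":0,"dy":-0.24,"dz":0,"spin":0}]' 0; python3 st.py
```

```text
time: 14.33
tool_pos: [0.6562, 0.0622, 0.0521]
tool_rot: [0.742, 0.67, 0.001, 0.001]
ft_force: [2.8, -0.3, -1.9]
gripper_width: -0.0003
grip_force: 1.3
t 14.33 cradle-frame tcp 0.1371 -0.0015 0.0521 tool y az -0.1026 F [ 2.8 -0.3 -1.9] w -0.0
```

Contact is at about 3 N, as expected for sliding in the V. I'll carry on.

```bash
python3 -m crank '[{"dx":0,"dy":-0.02,"dz":0,"spin":0},{"dx":0,"dy":-0.04,"dz":0,"spin":0},{"dx":0,"dy":-0.06,"dz":0,"spin":0},{"dx":0,"dy":-0.075,"dz":0,"spin":0},{"dx":0,"dy":-0.09,"dz":0,"spin":0},{"dx":0,"dy":-0.1,"dz":0,"spin":0},{"dx":0,"dy":-0.11,"dz":0,"spin":0},{"dx":0,"dy":-0.12,"dz":0,"spin":0},{"dx":0,"dy":-0.125,"dz":0,"spin":0}]' 0; python3 st.py
```

```text
time: 15.08
tool_pos: [0.6309, 0.0649, 0.052]
tool_rot: [0.742, 0.67, 0.0, 0.0]
ft_force: [3.2, -0.2, 0.4]
gripper_width: 0.0002
grip_force: 1.5
t 15.08 cradle-frame tcp 0.1116 -0.0015 0.052 tool y az -0.1023 F [ 3.2 -0.2  0.4] w 0.0
```

```bash
python3 -m crank '[{"dx":0,"dy":-0.005,"dz":0,"spin":0},{"dx":0,"dy":-0.01,"dz":0,"spin":0},{"dx":0,"dy":-0.015,"dz":0,"spin":0},{"dx":0,"dy":-0.02,"dz":0,"spin":0},{"dx":0,"dy":-0.025,"dz":0,"spin":0},{"dx":0,"dy":-0.03,"dz":0,"spin":0}]' 0; python3 st.py
```

```text
time: 15.58
tool_pos: [0.625, 0.0655, 0.052]
tool_rot: [0.742, 0.67, 0.0, 0.0]
ft_force: [4.1, 0.5, -0.5]
gripper_width: 0.0
grip_force: 1.7
t 15.58 cradle-frame tcp 0.1057 -0.0014 0.052 tool y az -0.1024 F [ 4.1  0.5 -0.5] w 0.0
```

```bash
python3 -m crank '[{"dx":0,"dy":-0.005,"dz":0,"spin":0},{"dx":0,"dy":-0.01,"dz":0,"spin":0},{"dx":0,"dy":-0.015,"dz":0,"spin":0},{"dx":0,"dy":-0.02,"dz":0,"spin":0}]' 0; python3 st.py
```

```text
time: 15.92
tool_pos: [0.6237, 0.0657, 0.0527]
tool_rot: [0.742, 0.67, 0.002, 0.002]
ft_force: [11.0, -2.0, -2.3]
gripper_width: -0.0002
grip_force: 5.5
t 15.92 cradle-frame tcp 0.1044 -0.0015 0.0527 tool y az -0.1026 F [11.  -2.  -2.3] w -0.0
```

Force jumps to 11 N exactly where home is predicted (TCP x' 0.1045), so it is at the plate. I'll hold, ease off, withdraw and check.

```bash
python3 -m crank '[{"dx":0,"dy":0,"dz":0,"spin":0},{"dx":0,"dy":0,"dz":0,"spin":0},{"dx":0,"dy":0,"dz":0,"spin":0},{"dx":0,"dy":0.02,"dz":0,"spin":0},{"dx":0,"dy":0.05,"dz":0,"spin":0},{"dx":0,"dy":0.15,"dz":0,"spin":0},{"dx":0,"dy":0.3,"dz":0,"spin":0},{"dx":0,"dy":0.3,"dz":-0.2,"spin":0},{"dx":0,"dy":0.3,"dz":-0.4,"spin":0},{"dx":0,"dy":0.3,"dz":-0.6,"spin":0},{"dx":-0.2,"dy":0.3,"dz":-0.7,"spin":0},{"dx":-0.4,"dy":0.3,"dz":-0.7,"spin":0},{"dx":-0.6,"dy":0.3,"dz":-0.7,"spin":0},{"dx":-0.8,"dy":0.3,"dz":-0.7,"spin":0},{"dx":-1,"dy":0.3,"dz":-0.7,"spin":0},{"dx":-1,"dy":0.3,"dz":-0.7,"spin":0},{"dx":-1,"dy":0.3,"dz":-0.7,"spin":0}]' 0; python3 st.py; python3 - <<'E'
from h import *
f=grab_frame("scene"); a=f["color"][180:300,250:410,::-1]; cv2.imwrite("pics/e4.png",cv2.resize(a,None,fx=5,fy=5,interpolation=cv2.INTER_CUBIC))
c,s=np.cos(-.1035),np.sin(-.1035)
W=lambda x,y,z:[.52+c*x-s*y,.0779+s*x+c*y,z]
g=grab_frame("top")
for n,f in(("scene",f),("top",g)):
    print(n,"expected centre",px(f,[W(0,0,.036)]).round(1),"found",[(round(b["p"],2),(np.array(b["xy"])*[640,480]).round(1)) for b in boxes_of(f,"canister")[:5]])
E
```

```text
time: 17.33
tool_pos: [0.6587, -0.1434, 0.1907]
tool_rot: [0.745, 0.668, -0.001, -0.001]
ft_force: [0.9, 1.4, 1.0]
gripper_width: -0.0001
grip_force: 0.0
t 17.33 cradle-frame tcp 0.1608 -0.2058 0.1907 tool y az -0.1089 F [0.9 1.4 1. ] w -0.0
scene expected centre [[343.6 232.3]] found [(0.9, array([341.5, 236.4])), (0.9, array([371. , 317.2])), (0.89, array([402.1, 184.5])), (0.72, array([209.6, 278.5])), (0.39, array([331.3, 234.2]))]
top expected centre [[270.6 252. ]] found [(0.92, array([267.5, 251.1])), (0.86, array([226.5, 150.5])), (0.83, array([417.1, 170. ])), (0.68, array([430.3, 351.9])), (0.67, array([207.7, 345.5]))]
```

View pics/e4.png

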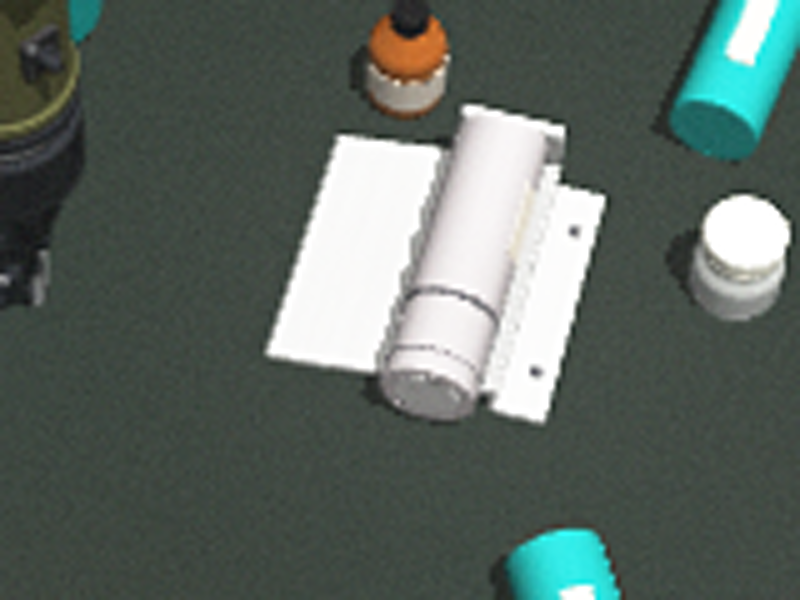

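The canister (475,265 in the crop) lies in the V with its end against the stop plate. The bottle and jar stand untouched and the arm is clear, so I'm handing in.

```bash
python3 -c "
from workcell import finish_job
print(finish_job())"
```

```text
the job is handed in; nothing more can be done
None
```

I handed the job in at about 17 s of the 58 s allowed. The canister was rolled over the ramp into the V and pushed endwise to the stop plate, where the force jumped to 11 N at the predicted home position. The last picture shows it in the V, with the bottle and jar in place and the arm clear. One push at the ramp foot jammed briefly (about 50 N at the wrist), so I backed off and repeated it lower. The hand-in returned no verdict.

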